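# Unlock the pressure cooker

## Robot

A 7-joint arm with a two-finger parallel gripper is mounted at the origin on a cart in front of the work surface, level with it; the furniture and walls round the work are solid. World frame = base frame: x ahead of the robot, y to its left, z up, the work surface at z = 0. Lengths are in m, angles in rad, forces in N, time in s.
With the tool pointing down it reaches from about 0.4 to 0.9 m from the base axis. Payload 5.6 kg.
Tool frame: the origin (TCP) lies midway between the tips of the shut fingers; the grasp point (between the pads) lies 19 mm behind it; z points along the fingers, y is the line along which they close (so a half turn about z gives the same grasp; the last joint's range is limited). The gripper opens to 92 mm and grips with 3 to 60 N. Pads are 20 mm wide; open, the fingers measure 128 mm over their backs; the gripper's body (75 mm by 189 mm) begins 69 mm behind the grasp point.
Start: joints at [-0.043, 0.468, -0.012, 1.603, 0.006, 1.071, -0.056], TCP at [0.65, -0, 0.215] pointing down, gripper open.
Joint ranges: [-2.53, 2.53], [-0.31, 2.02], [-1.57, 1.55], [0.28, 2.44], [-1.29, 4.43], [0.15, 1.84], [-2.92, 2.92]. Speed limits (rad/s): [2.57, 2.57, 3.14, 3.14, 3.14, 3.14, 3.14].

## Interface

Orientations are given as a 3x3 rotation matrix whose columns are the frame's x, y, z axes.
In Python, from station import env, effector, solver, viewer, workorder, search_frame, tip_of gives the robot as it stands. Calls block until the motion is done:
- env.reach(position, orientation): joint-space move of the TCP to a pose.
- env.movel(position, frame=None, rate=0.15): straight line of the TCP; frame=None keeps the orientation; rate is the mean speed in m/s.
- env.goto_joints(angles): joint-space move.
- effector.release() and effector.grasp(squeeze=None): open the fingers fully, or close them until they stop; squeeze is the grip in N (None keeps the last).
- env.pause(seconds).
- solver.inverse_kinematics(position, orientation): joint angles nearest the present ones, or None.
- env.sense(): the state.
- viewer.read_camera(name): name is "scene" or "side" or "wrist"; returns (picture, depth): 480x640x3 uint8, red, green, blue; 480x640 float32, m along the optical axis (not along the pixel's ray), 0 where there is no reading.
- viewer.camera_info(name): a dict with "intrinsics" (3x3 intrinsics, pixels), "eye" and "rotation" of the camera in the world; the wrist camera has in their place "T_tool_cam" (4x4, takes a point from camera to tool coordinates, whose origin is the TCP and whose axes are the flange's). Camera axes: x right, y up, looking along -z (the intrinsics and any distortion apply to the point x, -y, -z); pixel columns grow to the right and rows downward; lengths in m; the calibration is good to about 2 mm. A picture is of the moment at which its call begins: read the wrist's pose just before it. camera_info takes no time and is no camera call.
A pose or a line that the arm cannot do raises env.PlanningError and nothing moves.
- workorder.finish_job(): hands the job in; it is judged then, once.
Trained networks look in the newest picture that a camera, given by its name, has taken for a name from the list of things; names that differ only in an ending like _2 or _b are one class to them, and where a whole thing is asked for, a point or a joint stands for the part that bears it (a point fixed in the world has none). Each returns a list of dicts, best first, with "score" (0 to 1); they miss things now and then, are a little off and sometimes report something else, mostly with a low value. They report only what shows in the picture. A call takes as long as a camera call.
- search_frame(camera, name): "at" ([x, y, z] in m, in world coordinates, good to about 4 mm: the middle of the surface that is visible of it).
- tip_of(camera, name): "at" ([x, y, z] in m, in world coordinates, good to about 4 mm: a listed point, or the origin of a listed thing).
The state is a dict: "t": time; "joint_positions": joint angles; "joint_velocities": joint speeds; "tau": joint torques, N m; "ee_pos": TCP position; "tcp_rot": TCP orientation; "wrist_force": force on the tool from outside, world axes, zero at the start; "moment": the same for the moment, N m; "gripper_width": finger opening in m; "grasp_force": force on a finger pad.
Only numpy, scipy, OpenCV 4.12 (cv2) and the standard library are available. Lean on these libraries where they do the work, as an engineer would, in place of code of your own. Each camera call takes 0.05 s, during which the arm holds its last target. There are 200 camera calls.

## Task

The pressure cooker has come off the hob and cooled, and is ready to be opened. With a fingertip, first push the small selector lever on its lid round to the red dot, as far as it goes, and only then push the lid's long handle anticlockwise (seen from above) to its stop, so that the lid is fully unlocked. Push gently: do not grip or lift anything, do not shove the cooker about, and leave the mug, the salt shaker, the pepper mill and the tin where they stand.

Things in the scene. Friction and masses are not known exactly. Their poses are not given: they have to be found in the camera images.
- cooker: Steel pressure cooker, 218 mm across, 4 kg, loose on a fixed cork disc. Origin: centre of the pot's underside; z up; -x runs along the pot's own long black handle (24 mm wide, out to 262 mm from the axis, top at 103 mm). At its far side a black loop out to 158 mm. The lid's flat top (88 mm radius) is 130 mm above the origin. Pushed over about 10 N at the handle, the cooker slides.
- cooker_lid (a joint): Turn of the lid on the pot. 0: locked, the lid's long handle exactly above the pot's. Grows anticlockwise from above to the hard stop at 0.60: fully unlocked. Friction 0.6 N m (about 3.5 N pushed at the handle), stays where left. While the selector is at a cooking setting, its cam blocks the lid after about 0.1 rad; with the lever at the red dot the lid is free.
- lid_handle (a point): Middle (across and in height) of the lid's long black handle, 185 mm from the cooker's axis, 128 mm above the cooker's origin; the handle runs on to 262 mm. It is 26 mm wide and 26 mm high (115 to 141 mm above the cooker's origin). Its frame: z up, -x outward. Below it, while locked: a 12 mm gap, then the pot's own handle, which does not turn with the lid.
- valve (a joint): Turn of the selector lever on the lid. 0: lever points at the red dot (steam release), at its hard stop. Grows clockwise from above: 1.05 one black bar, 1.75 two black bars (cooking settings; stop at 1.80). Starts at or between the two bars, so it must be pushed anticlockwise. Friction 0.06 N m (1 to 1.5 N near the tip), stays where left.
- valve_pivot (a point): On the selector's upright pivot axis, 83 mm from the cooker's axis, 148 mm above the cooker's origin (18 mm above the lid's top). Round it the black hub, 34 mm in diameter, top 27 mm above the lid.
- lever_tip (a point): Free end of the selector lever at mid-width: 57 mm from the pivot axis, 16.5 mm above the lid's top. The lever is a straight black arm with a white line on top, 12 mm wide, from 9 to 24 mm above the lid's top; it points inward over the lid. On the lid's other side a small safety valve stands 7 mm proud.
- red_mark (a point): Centre of the red dot (13 mm across) on the lid's top, 69 mm from the pivot axis: the lever points at it when it stands at steam release. It turns with the lid.
- salt_mill: Glass salt shaker with a grey top, 44 mm across, 90 mm high, loose, to the left of the cooker; origin at the centre of its underside. Bystander.
- pepper_mill: Wooden pepper mill, 58 mm across, 170 mm high, loose, to the left; origin at the centre of its underside. Bystander.
- mug: White mug with coloured stripes, 87 mm wide, 125 mm with its handle, 103 mm high, loose, to the left in front; origin at the centre of its underside. Bystander.
- tuna_tin: Flat round food tin, 86 mm across, 40 mm high, loose, to the right behind; origin at the centre of its underside. Bystander.

How it is judged:
On the way, in this order (a step that is already met when the one before it is completed fails the run):
1. the selector lever has been pushed to the red dot while the lid is still locked (value of joint valve below 0.2 rad and value of joint cooker_lid below 0.15 rad), for 0.2 s.
2. the lid's handle has been pushed round to its stop (value of joint cooker_lid above 0.53 rad), for 0.2 s.
At the end, for the whole second after the job is handed in: The selector lever stands within 0.2 rad of the red dot, the lid within 0.07 rad of its unlocked stop, and the cooker stands upright and still on its trivet, within 40 mm of where it was (value of joint valve below 0.2 rad and value of joint cooker_lid above 0.53 rad and angle between cooker's own z axis and vertical below 0.03 rad and distance of cooker from where it was at the start of the episode below 0.04 m and linear speed of cooker below 0.01 m/s and velocity of joint cooker_lid below 0.05 rad/s); the robot touches nothing.
It fails at once if the cooker was lifted or tipped (more than 8 mm or 0.1 rad) (height (world z) of cooker above 0.016 m or angle between cooker's own z axis and vertical above 0.1 rad).
It fails at once if the cooker was shoved more than 40 mm (distance of cooker from where it was at the start of the episode above 0.04 m).
It fails at once if the cooker, its lid or lever was gripped or pushed roughly (more than 35 N from the fingers) (contact force between the fingers and cooker above 35 N).
It fails at once if a bystander was moved more than 20 mm (distance of any of salt_mill, pepper_mill, mug, tuna_tin from where it was at the start of the episode above 0.02 m).
It fails at once if the cooker was pushed with the arm or the gripper's body instead of a finger (contact force between the arm and cooker above 5 N).
It also fails if it takes over 64 s, if anything falls off the work surface, if the arm or the gripper's body presses on something with over 40 N, if the wrist force passes 120 N, or if a joint passes its speed limit or range.

## Working session

There is one attempt and no reset: what is moved stays moved. The work goes in short steps, each a Python script; the robot and the scene stay as the last script left them, time stands still between calls to the robot, and variables do not carry over. Pictures are saved under pics/ and viewed, at most 10 in all, crops included, and the job is handed in when it is done.

```bash
mkdir -p pics; ls
python3 - <<'E'
from station import *
import cv2,numpy as np
ims=[]
for c in ["scene","side","wrist"]:
    p,d=viewer.read_camera(c); ims.append(p)
    for n in ["cooker","lid_handle","valve_pivot","lever_tip","red_mark","salt_mill","pepper_mill","mug","tuna_tin"]:
        r=tip_of(c,n)
        print(c,n,[(np.round(q["at"],3).tolist(),round(q["score"],2)) for q in r[:2]])
cv2.imwrite("pics/a.png",cv2.cvtColor(ims[0],cv2.COLOR_RGB2BGR))
cv2.imwrite("pics/b.png",cv2.cvtColor(ims[2],cv2.COLOR_RGB2BGR))
print(env.sense()["t"],np.round(env.sense()["tcp_rot"],2).tolist())
E
```

```text
pics
scene cooker [([0.579, 0.061, 0.008], 0.69)]
scene lid_handle [([0.467, -0.08, 0.136], 0.89)]
scene valve_pivot [([0.531, 0.126, 0.156], 0.69)]
scene lever_tip [([0.558, 0.073, 0.154], 0.59)]
scene red_mark [([0.596, 0.126, 0.136], 0.9)]
scene salt_mill []
scene pepper_mill []
scene mug []
scene tuna_tin [([0.678, -0.31, -0.001], 0.77)]
side cooker [([0.58, 0.066, 0.007], 0.65)]
side lid_handle []
side valve_pivot [([0.527, 0.124, 0.157], 0.7)]
side lever_tip [([0.558, 0.076, 0.15], 0.69), ([0.467, -0.08, 0.14], 0.39)]
side red_mark [([0.595, 0.126, 0.139], 0.89)]
side salt_mill [([0.558, 0.368, -0.001], 0.52)]
side pepper_mill [([0.65, 0.355, -0.001], 0.79)]
side mug [([0.406, 0.307, -0.002], 0.74), ([0.676, -0.315, 0.004], 0.16)]
side tuna_tin [([0.68, -0.314, 0.003], 0.65)]
wrist cooker [([0.585, 0.062, 0.01], 0.57)]
wrist lid_handle []
wrist valve_pivot [([0.528, 0.122, 0.155], 0.85)]
wrist lever_tip [([0.558, 0.08, 0.151], 0.64)]
wrist red_mark [([0.592, 0.129, 0.137], 0.89)]
wrist salt_mill []
wrist pepper_mill []
wrist mug []
wrist tuna_tin [([0.677, -0.316, 0.0], 0.72)]
1.5 [[0.0, 1.0, -0.0], [1.0, -0.0, -0.0], [-0.0, -0.0, -1.0]]
```

View pics/a.png

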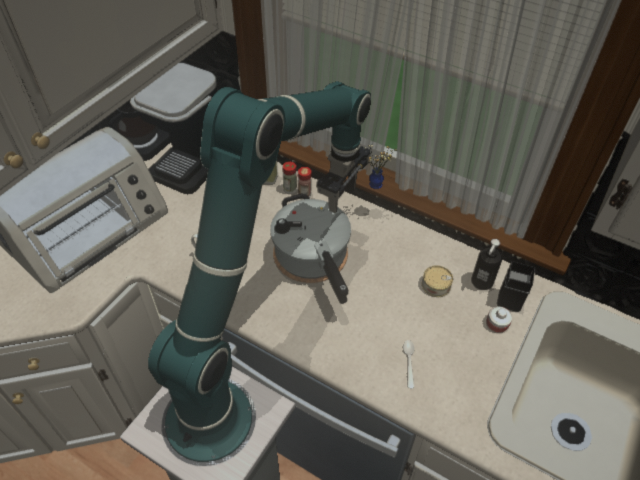

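View pics/b.png

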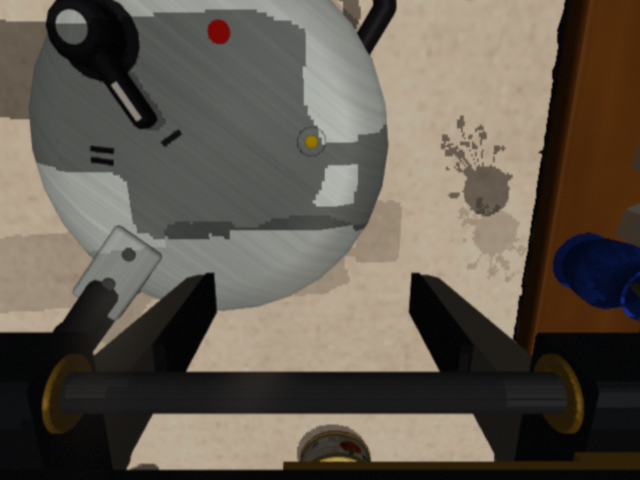

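The cooker centre is about (0.580, 0.063). In the wrist view the hub is at px (85,30), the lever tip at (145,120) and the red dot at (218,32), so the valve is near 1.05 rad. The long handle points toward -128°. I'll close the fingers and sweep the lever.

```bash
cat > h.py <<'E'
from station import *
import cv2,numpy as np
def R(a):  # tool down, tool y axis along world angle a
    y=np.array([np.cos(a),np.sin(a),0]); z=np.array([0,0,-1.]); return np.column_stack([np.cross(y,z),y,z])
def pose(c,r,th,off,z):  # finger behind (clockwise of) a radial arm at angle th about c
    u=np.array([np.cos(th),np.sin(th)]); t=np.array([-u[1],u[0]])
    return np.r_[c+r*u-off*t,z], R(th+np.pi/2)
def sweep(c,r,th0,th1,off,z,step,fmax,rate):
    f0=env.sense()["wrist_force"]; log=[]
    for th in np.append(np.arange(th0,th1,step),th1):
        p,o=pose(c,r,th,off,z); env.movel(p,o,rate=rate)
        s=env.sense(); u=o[:,1]; f=-(s["wrist_force"]-f0)@u
        log.append((round(np.degrees(th),1),round(f,1)))
        if f>fmax: break
    print(log,"t",s["t"],"F",np.round(s["wrist_force"]-f0,1)); return th
def look(names,cams=("scene","side","wrist")):
    for c in cams:
        p,_=viewer.read_camera(c)
        for n in names: print(c,n,[(np.round(q["at"],3).tolist(),round(q["score"],2)) for q in tip_of(c,n)[:2]])
    return p
E
python3 - <<'E'
from h import *
effector.grasp(3)
c=np.array([.528,.124]); th=np.radians(-58)
p,o=pose(c,.042,th,.045,.20)
env.reach(p,o); print(env.sense()["t"],env.sense()["gripper_width"],env.sense()["joint_positions"])
p[2]=.152; env.movel(p,o); print(env.sense()["t"],env.sense()["wrist_force"])
p,o=pose(c,.042,th,.026,.152); env.movel(p,o,rate=.05)
print(env.sense()["t"],env.sense()["wrist_force"])
sweep(c,.042,th,np.radians(-20),.024,.152,np.radians(4),5,.06)
E
```

```text
3.5 0.00044510766162910337 [-0.04705381  0.26921191 -0.16719192  1.93262522  0.05525826  0.94222657
  0.31651669]
3.9667 [ 0.1579903   0.29442646 -0.60076992]
4.5 [-1.16253411 -0.06154102  0.18848938]
[(np.float64(-58.0), np.float64(-1.2)), (np.float64(-54.0), np.float64(-1.9)), (np.float64(-50.0), np.float64(-1.4)), (np.float64(-46.0), np.float64(0.2)), (np.float64(-42.0), np.float64(-0.5)), (np.float64(-38.0), np.float64(0.1)), (np.float64(-34.0), np.float64(-0.1)), (np.float64(-30.0), np.float64(0.7)), (np.float64(-26.0), np.float64(-1.4)), (np.float64(-22.0), np.float64(0.2)), (np.float64(-20.0), np.float64(-0.2))] t 7.25 F [0.1 0.2 0.6]
```

Run:
```python
from h import *
p=look(["lever_tip","valve_pivot","red_mark"])
cv2.imwrite("pics/c.png",cv2.cvtColor(p,cv2.COLOR_RGB2BGR))
```

```text
scene lever_tip [([0.58, 0.098, 0.159], 0.57)]
scene valve_pivot [([0.53, 0.124, 0.154], 0.67)]
scene red_mark [([0.596, 0.128, 0.135], 0.83), ([0.675, -0.312, -0.001], 0.63)]
side lever_tip [([0.58, 0.101, 0.154], 0.46)]
side valve_pivot [([0.529, 0.128, 0.158], 0.95)]
side red_mark [([0.596, 0.128, 0.136], 0.97)]
wrist lever_tip [([0.578, 0.105, 0.15], 0.56)]
wrist valve_pivot [([0.581, 0.063, 0.006], 0.67), ([0.525, 0.125, 0.156], 0.65)]
wrist red_mark [([0.594, 0.13, 0.137], 0.85)]
```

View pics/c.png

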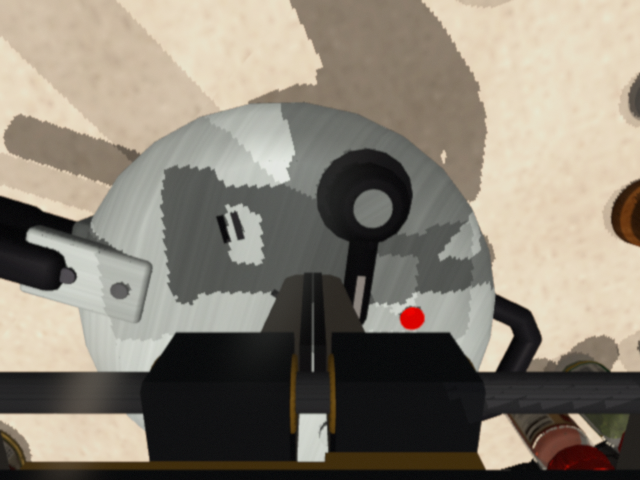

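The lever now lies at about -25°: hub px (365,205), tip near (358,310), red dot (411,318). The finger is beside it, so I'll keep sweeping to the stop.

Run:
```python
from h import *
c=np.array([.528,.125])
th=sweep(c,.042,np.radians(-20),np.radians(14),.024,.152,np.radians(2),4,.06)
p=look(["lever_tip","red_mark","valve_pivot"])
p,o=pose(c,.042,th,.05,.152); env.movel(p,o); p[2]=.21; env.movel(p,o)
p=look(["lever_tip","red_mark","valve_pivot","lid_handle","cooker"])
cv2.imwrite("pics/d.png",cv2.cvtColor(p,cv2.COLOR_RGB2BGR)); print(env.sense()["t"])
```

```text
[(np.float64(-20.0), np.float64(0.5)), (np.float64(-18.0), np.float64(-1.0)), (np.float64(-16.0), np.float64(-0.1)), (np.float64(-14.0), np.float64(-0.9)), (np.float64(-12.0), np.float64(-1.6)), (np.float64(-10.0), np.float64(-0.8)), (np.float64(-8.0), np.float64(-1.1)), (np.float64(-6.0), np.float64(-0.4)), (np.float64(-4.0), np.float64(-1.0)), (np.float64(-2.0), np.float64(-0.1)), (np.float64(-0.0), np.float64(-0.1)), (np.float64(2.0), np.float64(-1.1)), (np.float64(4.0), np.float64(-0.1)), (np.float64(6.0), np.float64(-0.7)), (np.float64(8.0), np.float64(-0.2)), (np.float64(10.0), np.float64(2.6)), (np.float64(12.0), np.float64(4.4))] t 12.1 F [ 0.9 -4.3  2.6]
scene lever_tip [([0.587, 0.128, 0.155], 0.74)]
scene red_mark [([0.597, 0.129, 0.138], 0.66)]
scene valve_pivot [([0.529, 0.127, 0.155], 0.9), ([0.582, 0.061, 0.004], 0.7)]
side lever_tip [([0.586, 0.128, 0.151], 0.56)]
side red_mark [([0.595, 0.13, 0.14], 0.8)]
side valve_pivot [([0.528, 0.126, 0.157], 0.57)]
wrist lever_tip [([0.583, 0.131, 0.151], 0.86)]
wrist red_mark []
wrist valve_pivot [([0.525, 0.122, 0.157], 0.65)]
scene lever_tip [([0.584, 0.127, 0.157], 0.51)]
scene red_mark [([0.596, 0.128, 0.138], 0.97)]
scene valve_pivot []
scene lid_handle [([0.467, -0.081, 0.134], 0.8)]
scene cooker [([0.581, 0.062, 0.006], 0.91)]
side lever_tip [([0.584, 0.13, 0.153], 0.76)]
side red_mark [([0.594, 0.13, 0.14], 0.9)]
side valve_pivot []
side lid_handle [([0.469, -0.082, 0.141], 0.6)]
side cooker [([0.579, 0.065, 0.009], 0.76)]
wrist lever_tip [([0.584, 0.132, 0.152], 0.93)]
wrist red_mark [([0.594, 0.125, 0.14], 0.72)]
wrist valve_pivot [([0.528, 0.125, 0.156], 0.94)]
wrist lid_handle [([0.469, -0.085, 0.135], 0.87), ([0.592, 0.13, 0.137], 0.31)]
wrist cooker [([0.583, 0.063, 0.009], 0.65)]
14.4583
```

View pics/d.png

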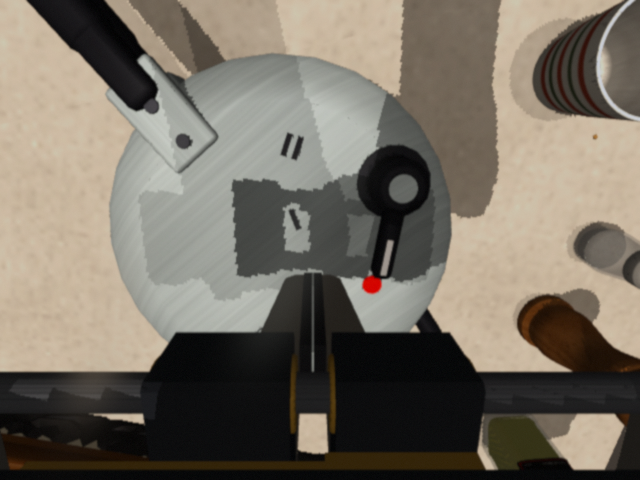

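The lever points at the red dot (px 372,284) and the force shows it is on its stop. The lid hasn't moved. Next is the handle.

Run:
```python
from h import *
c=np.array([.581,.063]); ph=np.radians(-128); r=.195; z=.130
p,o=pose(c,r,ph,.05,.23)
env.reach(p,o)
p[2]=z; env.movel(p,o); print(env.sense()["t"],env.sense()["wrist_force"])
p,o=pose(c,r,ph,.034,z); env.movel(p,o,rate=.08)
th=sweep(c,r,ph,ph+np.radians(27),.028,z,np.radians(1.5),7,.08)
look(["lid_handle","red_mark","cooker","lever_tip"])
```

```text
17.025 [-0.63857333  0.52952018  0.26925536]
[(np.float64(-128.0), np.float64(0.0)), (np.float64(-126.5), np.float64(0.4)), (np.float64(-125.0), np.float64(0.7)), (np.float64(-123.5), np.float64(1.2)), (np.float64(-122.0), np.float64(0.5)), (np.float64(-120.5), np.float64(0.8)), (np.float64(-119.0), np.float64(0.5)), (np.float64(-117.5), np.float64(1.7)), (np.float64(-116.0), np.float64(0.7)), (np.float64(-114.5), np.float64(0.8)), (np.float64(-113.0), np.float64(0.5)), (np.float64(-111.5), np.float64(0.3)), (np.float64(-110.0), np.float64(-0.2)), (np.float64(-108.5), np.float64(0.5)), (np.float64(-107.0), np.float64(0.8)), (np.float64(-105.5), np.float64(0.6)), (np.float64(-104.0), np.float64(0.9)), (np.float64(-102.5), np.float64(0.7)), (np.float64(-101.0), np.float64(1.4))] t 22.125 F [-1.6 -0.9 -0.7]
scene lid_handle [([0.546, -0.12, 0.133], 0.76)]
scene red_mark [([0.566, 0.129, 0.136], 0.72)]
scene cooker [([0.58, 0.064, 0.006], 0.78)]
scene lever_tip [([0.557, 0.12, 0.157], 0.62), ([0.564, 0.126, 0.136], 0.47)]
side lid_handle [([0.544, -0.121, 0.139], 0.7)]
side red_mark [([0.564, 0.126, 0.138], 0.73)]
side cooker [([0.578, 0.064, 0.007], 0.79)]
side lever_tip [([0.556, 0.12, 0.152], 0.62)]
wrist lid_handle [([0.547, -0.116, 0.135], 0.71)]
wrist red_mark []
wrist cooker [([0.551, -0.117, 0.136], 0.26)]
wrist lever_tip []
```

Run:
```python
from h import *
c=np.array([.581,.063]); r=.195; z=.130; d=np.radians
th=sweep(c,r,d(-101),d(-88),.028,z,d(.5),5,.05)
env.pause(.3)
look(["lid_handle","cooker"],("scene","side"))
p,o=pose(c,r,th,.06,z); env.movel(p,o); p[2]=.25; env.movel(p,o)
p=look(["lid_handle","red_mark","cooker","lever_tip","valve_pivot"])
cv2.imwrite("pics/e.png",cv2.cvtColor(p,cv2.COLOR_RGB2BGR)); print(env.sense()["t"])
```

```text
[(np.float64(-101.0), np.float64(0.1)), (np.float64(-100.5), np.float64(1.9)), (np.float64(-100.0), np.float64(1.6)), (np.float64(-99.5), np.float64(1.4)), (np.float64(-99.0), np.float64(2.5)), (np.float64(-98.5), np.float64(1.4)), (np.float64(-98.0), np.float64(2.0)), (np.float64(-97.5), np.float64(2.0)), (np.float64(-97.0), np.float64(1.9)), (np.float64(-96.5), np.float64(2.6)), (np.float64(-96.0), np.float64(2.4)), (np.float64(-95.5), np.float64(2.5)), (np.float64(-95.0), np.float64(2.2)), (np.float64(-94.5), np.float64(2.2)), (np.float64(-94.0), np.float64(2.7)), (np.float64(-93.5), np.float64(1.9)), (np.float64(-93.0), np.float64(4.3)), (np.float64(-92.5), np.float64(7.4))] t 27.375 F [-7.5 -1.5  2.3]
scene lid_handle [([0.572, -0.121, 0.134], 0.6)]
scene cooker [([0.584, 0.06, 0.005], 0.83)]
side lid_handle [([0.571, -0.123, 0.142], 0.6)]
side cooker [([0.579, 0.065, 0.008], 0.79)]
scene lid_handle [([0.571, -0.122, 0.138], 0.57)]
scene red_mark [([0.558, 0.127, 0.136], 0.97)]
scene cooker [([0.583, 0.064, 0.003], 0.71)]
scene lever_tip [([0.549, 0.113, 0.157], 0.65)]
scene valve_pivot [([0.507, 0.085, 0.158], 0.67)]
side lid_handle [([0.57, -0.121, 0.14], 0.83), ([0.546, 0.118, 0.152], 0.52)]
side red_mark [([0.554, 0.124, 0.139], 0.62)]
side cooker [([0.578, 0.064, 0.01], 0.81)]
side lever_tip [([0.547, 0.118, 0.154], 0.57), ([0.504, 0.082, 0.158], 0.24)]
side valve_pivot [([0.548, 0.113, 0.153], 0.44)]
wrist lid_handle [([0.574, -0.119, 0.136], 0.89)]
wrist red_mark []
wrist cooker []
wrist lever_tip []
wrist valve_pivot []
30.1917
```

View pics/e.png

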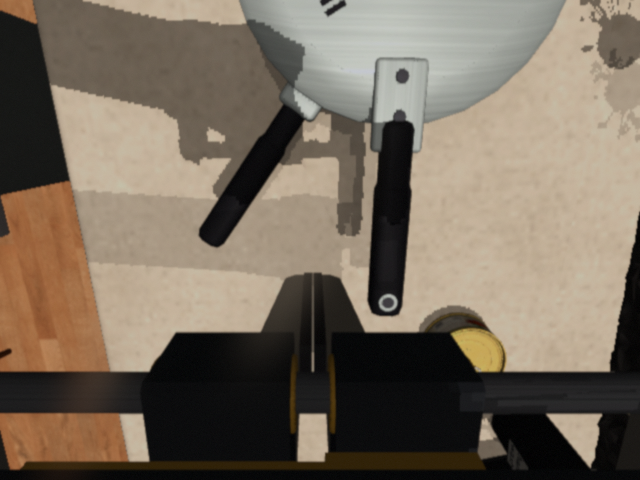

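The pot handle (px 255,175) and lid handle (390,220) are now about 35° apart, and the force rise confirms the lid is at its stop. The lever still points at the dot, the cooker hasn't moved, and the finger is clear.

```bash
python3 -c "
from station import *
print(workorder.finish_job())"
```

```text
the job is handed in; nothing more can be done
None
```

I pushed the selector lever to the red dot, then turned the lid handle to its unlocked stop, with no measurable movement of the cooker. I handed the job in at about 30 s; no verdict came back.

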